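# Set a probe's stand-off over a hidden sample

## Robot

A 6-joint arm with a two-finger parallel gripper is mounted at the origin on a cart in front of the work surface, level with it; the furniture and walls round the work are solid. World frame = base frame: x ahead of the robot, y to its left, z up, the work surface at z = 0. Lengths are in m, angles in rad, forces in N, time in s.
With the tool pointing down it reaches from about 0.275 to 0.825 m from the base axis. Payload 4.9 kg.
Tool frame: the origin (TCP) lies midway between the tips of the shut fingers; the grasp point (between the pads) lies 19 mm behind it (grip_point_offset is the distance from the TCP to the grasp point, in m); z points along the fingers, y is the line along which they close (so a half turn about z gives the same grasp; the last joint's range is limited). The gripper opens to 85 mm and grips with 20 to 120 N. Pads are 22 mm wide; open, the fingers measure 114 mm over their backs; the gripper's body (76 mm by 85 mm) begins 54 mm behind the grasp point. The pads swing forward as they close: fully open they stand 13 mm farther back than shut.
Start: joints at [-1.361, 0.326, -0.193, 1.052, 0, 1.437], TCP at [0.185, -0.518, 0.231] pointing down, gripper open.
Joint ranges: [-2.65, 2.65], [-0.97, 1.79], [-1.3, 1.35], [-1.93, 2.1], [-1.47, 1.37], [-3.14, 3.14]. Speed limits (rad/s): [2.57, 2.57, 3.14, 3.14, 3.14, 3.14].

## Interface

Orientations are given as a rotation vector (axis times angle).
In Python, from cell import * gives the robot as it stands. Calls block until the motion is done:
- movep(position, orientation): joint-space move of the TCP to a pose.
- move_l(position, velocity=0.15, rot=None, until_force=None): straight line of the TCP; rot=None keeps the orientation; velocity is the mean speed in m/s. With until_force (N) it stops when the force on the tool has changed by that much, and returns True; else False.
- set_joints(angles): joint-space move.
- let_go() and grab(newtons=None): open the fingers fully, or close them until they stop; newtons is the grip in N (None keeps the last).
- sleep(seconds).
- ik(position, orientation): joint angles nearest the present ones, or None.
- get_state(): the state.
- grab_frame(name): name is "scene" or "top" or "wrist"; returns a dict with "img" (384x512x3 uint8, red, green, blue), "fx", "fy", "cx", "cy" (pixels), "cam_to_world" (4x4, takes a point from camera to world coordinates); the wrist camera has in their place "T_tool_cam" (4x4, takes a point from camera to tool coordinates, whose origin is the TCP and whose axes are the flange's). Camera axes: x right, y down, z forward; pixel columns grow to the right and rows downward; lengths in m; the calibration is good to about 2 mm. A picture is of the moment at which its call begins: read the wrist's pose just before it. There is no depth.
A pose or a line that the arm cannot do raises MotionError and nothing moves.
- sign_off(): hands the job in; it is judged then, once.
Trained networks look in the newest picture that a camera, given by its name, has taken for a name from the list of things; names that differ only in an ending like _2 or _b are one class to them, and where a whole thing is asked for, a point or a joint stands for the part that bears it (a point fixed in the world has none). Each returns a list of dicts, best first, with "score" (0 to 1); they miss things now and then, are a little off and sometimes report something else, mostly with a low value. They report only what shows in the picture. A call takes as long as a camera call. They do not tell look-alikes from the thing itself.
- spot_in(camera, name): "centre" ([column, row] in pixels, amid what is visible of it).
- silhouettes(camera, name): "mask" (384x512 bool, what is visible of it) and "centre" ([column, row] in pixels, amid what is visible of it).
- tip_of(camera, name): "centre" ([column, row] in pixels: a listed point, or the origin of a listed thing).
The state is a dict: "clock": time; "q": joint angles; "joint_velocities": joint speeds; "tau": joint torques, N m; "position": TCP position; "eef_rot": TCP orientation; "contact_force": force on the tool from outside, world axes, zero at the start; "wrist_torque": the same for the moment, N m; "finger_gap": opening from 0.0 (shut) to 1.0 (fully open); "grasp_force": force on a finger pad.
Only numpy, scipy, OpenCV 4.12 (cv2) and the standard library are available. Lean on these libraries where they do the work, as an engineer would, in place of code of your own. Each camera call takes 0.05 s, during which the arm holds its last target. There are 200 camera calls.

## Task

Take the probe out of its stand and lower its stem upright through the bore of the metal measuring block, without touching the block, until you feel the tip gently touch the sprung sample hidden down in the bore. Then raise it so that the tip is 10 mm clear of the sample, and finish still holding the probe there in the gripper, still, upright and centred in the bore, touching nothing else. Leave the vial, jar, beaker and timer where they are.

Things in the scene. Friction and masses are not known exactly. Their poses are not given: they have to be found in the camera images.
- probe: measuring probe, 175 mm long, 70 to 120 g, standing upright in its stand. From the tip up: steel stem 8 mm in diameter and 100 mm long, dark collar 26 mm in diameter from 100 to 108 mm, round white handle 20 mm in diameter from 108 to 165 mm (grip it there, from above), thinner grey nub to 175 mm. Origin: the centre of the lower tip; z runs up the stem to the handle
- stand: the probe's stand, fixed: grey round foot 80 mm in diameter with an upright metal tube 32 mm in diameter, its rim 113 mm above the worktop, bored 13 mm. The probe's collar rests on the rim and its stem hangs in the tube, tip 13 mm above the worktop: lift it straight up by at least 100 mm to clear. Origin: centre of the underside; z up
- block: measuring block, fixed: square metal block 88 mm wide on a 104 mm square grey flange, with a round steel collar (about 40 mm across) on top; an upright bore 22 mm in diameter runs down its centre. Flat top 80 mm, collar's top 90 mm above the worktop. Origin: centre of the underside, on the bore's axis; z up. Stand and block may stand on either side of each other
- mouth (a point): centre of the bore's mouth, at the top of the block's collar, 90 mm above the worktop
- sample: white sample disc, 17 mm in diameter, 10 mm thick, hidden down in the bore. Origin: centre of its upper face, which lies 35 to 60 mm below the bore's mouth, differently at each start. It is sprung: it begins to give at about 1.5 N, gives 1 mm for each further 0.7 N, reaches a hard end after 10 mm (about 8 N), and comes back up when the probe is raised
- vial_3: bystander: sample vial with a screw cap, 27 mm in diameter, 66 mm high, between stand and block. Origin: underside
- jar_1: bystander: wide screw jar, 50 mm in diameter, 72 mm high, beyond the work. Origin: underside
- beaker: bystander: glass beaker, 53 mm in diameter, 70 mm high, to the left. Origin: underside
- lab_timer: bystander: flat lab timer, 72 x 62 x 19 mm, to the right. Origin: underside. (A fixed computer monitor, higher than 0.3 m, stands farther right and ahead, from about x = 0.58 and y = -0.3: swing the arm in round it)
Things that resemble listed ones, but are neither listed nor needed, are in the scene too. Leave any turquoise look-alike of the stand alone.

How it is judged:
By the outcome, as a careful person would: the job done as asked, in the order asked, and still so for the second after the job is handed in, while the arm keeps its last pose, push and grip.
It also fails if it takes over 54 s, if anything falls off the work surface, if the arm or the gripper's body presses on something with over 40 N, if the wrist force passes 120 N, or if a joint passes its speed limit or range.

## Working session

There is one attempt and no reset: what is moved stays moved. The work goes in short steps, each a Python script; the robot and the scene stay as the last script left them, time stands still between calls to the robot, and variables do not carry over. Pictures are saved under pics/ and viewed, at most 10 in all, crops included, and the job is handed in when it is done.

```bash
ls; mkdir -p pics
python3 - <<'E'
from cell import *
import cv2,numpy as np
s=get_state();print(s['clock'],s['position'],s['eef_rot'],s['finger_gap'])
ims=[]
for c in ("scene","top"):
    f=grab_frame(c);ims.append(f['img']);print(c,f['fx'],f['cx'],f['cy'],np.round(f['cam_to_world'],3).tolist())
    for n in ("probe","stand","block","mouth","vial_3","jar_1"):
        for fn in (tip_of,spot_in):
            r=fn(c,n);print(n,fn.__name__,[(np.round(d['centre']).tolist(),round(d['score'],2)) for d in r[:3]])
f=grab_frame("wrist");print(np.round(f['T_tool_cam'],4).tolist(),f['fx'])
o=cv2.resize(np.vstack(ims),None,fx=.78,fy=.78) if 0 else None
for c,i in zip("st",ims): cv2.imwrite(f"pics/{c}0.png",cv2.resize(i[:,:,::-1],(800,600)))
E
```

```text
pics
0.0 [ 0.1852518  -0.51724014  0.23050917] [-3.09360256e+00 -5.37016497e-01  1.10608235e-04] 0.998641141308704
scene 375.92053308414637 255.99480359400107 191.1485389980853 [[-0.817, -0.447, 0.363, 0.199], [-0.576, 0.644, -0.504, 0.523], [-0.009, -0.621, -0.784, 0.885], [0.0, 0.0, 0.0, 1.0]]
probe call [([307.0, 183.0], 0.55), ([216.0, 175.0], 0.54)]
probe call [([259.0, 224.0], 0.77)]
stand call [([210.0, 243.0], 0.98), ([262.0, 256.0], 0.95), ([173.0, 232.0], 0.73)]
stand call [([261.0, 255.0], 0.95), ([209.0, 243.0], 0.85), ([311.0, 239.0], 0.76)]
block call [([311.0, 186.0], 0.66)]
block call [([308.0, 178.0], 0.7)]
mouth call [([310.0, 162.0], 0.84), ([246.0, 199.0], 0.39)]
mouth call [([311.0, 176.0], 0.59)]
vial_3 call [([247.0, 202.0], 0.52)]
vial_3 call [([245.0, 194.0], 0.7), ([215.0, 167.0], 0.27)]
jar_1 call [([214.0, 175.0], 0.92)]
jar_1 call [([214.0, 167.0], 0.83)]
top 418.6887014463053 247.94659246706257 188.61993162026135 [[0.018, -0.989, 0.146, 0.394], [-1.0, -0.02, -0.012, 0.0], [0.015, -0.145, -0.989, 1.277], [0.0, 0.0, 0.0, 1.0]]
probe call [([199.0, 222.0], 0.53)]
probe call [([198.0, 220.0], 0.58)]
stand call [([188.0, 182.0], 0.96), ([202.0, 224.0], 0.81), ([236.0, 250.0], 0.81)]
stand call [([174.0, 146.0], 0.73), ([184.0, 182.0], 0.67), ([235.0, 251.0], 0.66)]
block call [([297.0, 219.0], 0.83)]
block call [([298.0, 218.0], 0.8)]
mouth call [([300.0, 214.0], 0.76)]
mouth call [([293.0, 218.0], 0.71)]
vial_3 call []
vial_3 call []
jar_1 call [([256.0, 133.0], 0.53)]
jar_1 call [([253.0, 133.0], 0.55)]
[[-0.0005, -0.9469, -0.3215, 0.083], [1.0, -0.0002, -0.0011, -0.0001], [0.001, -0.3215, 0.9469, -0.1431], [0.0, 0.0, 0.0, 1.0]] 275.59678143461315
```

View pics/s0.png

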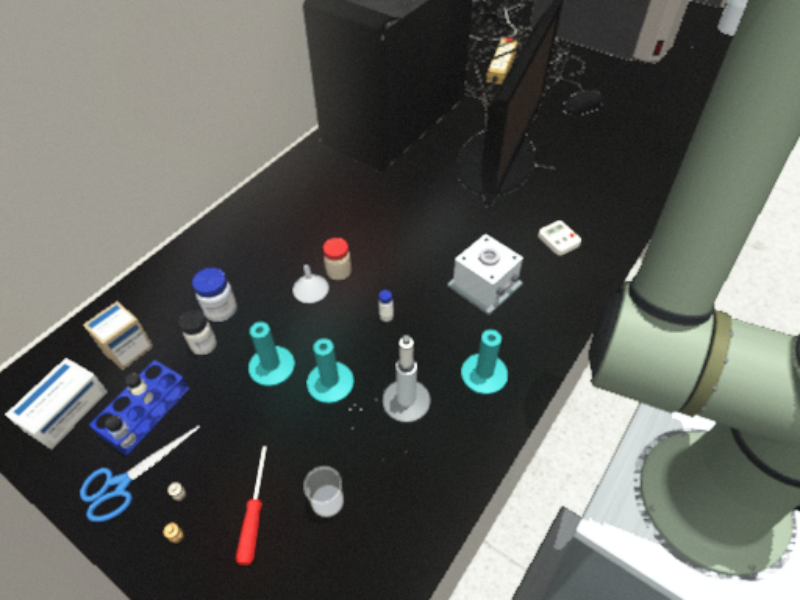

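View pics/t0.png

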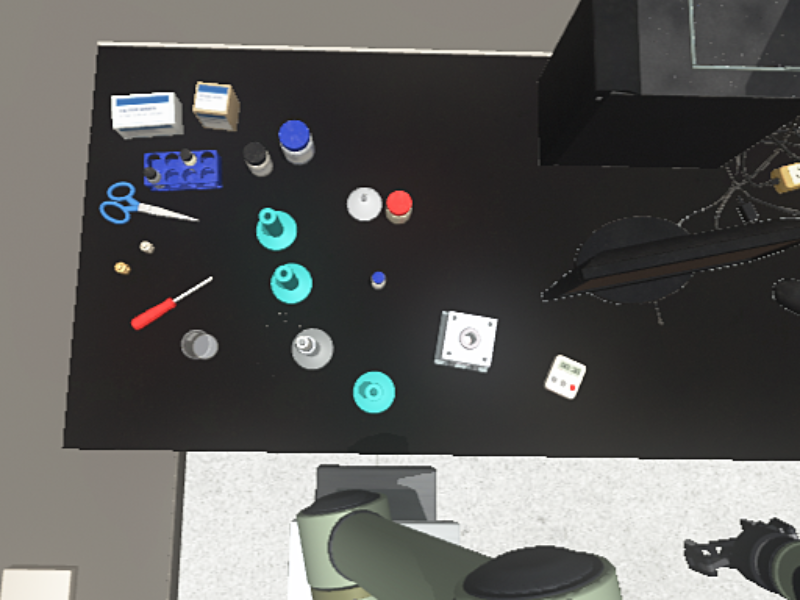

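The scene view shows the grey stand with the probe at (405,402)/1.56 and its nub at (406,341)/1.56. The block's mouth is at (489,257)/1.56, and the three turquoise stands are decoys. In the top view the foot is at (313,349)/1.56 and the mouth at (470,338)/1.56.

```bash
cat > h.py <<'E'
from cell import *
import cv2,numpy as np
from scipy.spatial.transform import Rotation as R
def ray(f,px,T=None):
    T=f['cam_to_world'] if T is None else T
    T=np.array(T)
    d=T[:3,:3]@np.array([(px[0]-f['cx'])/f['fx'],(px[1]-f['cy'])/f['fy'],1]);return T[:3,3],d
def atz(f,px,z,T=None):
    o,d=ray(f,px,T);return o+d*(z-o[2])/d[2]
def tool(s=None):
    s=s or get_state();T=np.eye(4);T[:3,:3]=R.from_rotvec(s['eef_rot']).as_matrix();T[:3,3]=s['position'];return T
def wrist():
    T=tool();f=grab_frame("wrist");f['T']=T@np.array(f['T_tool_cam']);return f
def down(yaw): # tool z down, tool x axis at yaw
    c,s=np.cos(yaw),np.sin(yaw)
    return R.from_matrix(np.array([[c,s,0],[s,-c,0],[0,0,-1]])).as_rotvec()
E
python3 - <<'E'
from h import *
k=1.5625
S=grab_frame("scene");T=grab_frame("top")
for n,f,p,z in [("foot",S,(406,402),.005),("foot",T,(313,349),.005),("nub",S,(406,340),.188),("nub",T,(299,341),.188),("mouth",S,(489,257),.09),("mouth",T,(470,338),.09),
 ("vial",S,(386,295),.066),("vial",T,(378,278),.066),("jar",T,(399,203),.072),("tq",T,(374,392),.0)]:
    print(n,np.round(atz(f,(p[0]/k,p[1]/k),z),4))
s=get_state();print(R.from_rotvec(s['eef_rot']).as_matrix().round(3).tolist())
for p in [(.33,-.2,.33),(.345,.1,.33),(.36,.1,.3),(.36,.1,.134)]:
    for y in (0,np.pi/2,-np.pi/2,.3): print(p,round(y,2),ik(p,down(y)))
E
```

```text
foot [0.4707 0.1325 0.005 ]
foot [0.4722 0.1272 0.005 ]
nub [0.4709 0.132  0.188 ]
nub [0.4739 0.1326 0.188 ]
mouth [ 0.4894 -0.1598  0.09  ]
mouth [ 0.4924 -0.1657  0.09  ]
vial [0.6034 0.0042 0.066 ]
vial [0.6039 0.0039 0.066 ]
jar [ 0.7483 -0.0331  0.072 ]
tq [0.392  0.0073 0.    ]
[[0.941, 0.337, -0.0], [0.337, -0.941, -0.0], [-0.0, 0.0, -1.0]]
(0.33, -0.2, 0.33) 0 [-0.73677479 -0.03934579 -0.37387387  1.23626825  0.          2.40481787]
(0.33, -0.2, 0.33) 1.57 [-0.73677479 -0.03934579 -0.37387387  1.23626825  0.          0.83402154]
(0.33, -0.2, 0.33) -1.57 [-0.73677479 -0.03934579 -0.37387387  1.23626825  0.         -2.30757111]
(0.33, -0.2, 0.33) 0.3 [-7.36774786e-01 -3.93457876e-02 -3.73873869e-01  1.23626825e+00
  4.44089210e-16  2.10481787e+00]
(0.345, 0.1, 0.33) 0 [ 0.07576271 -0.09297999 -0.42294238  1.24083394  0.         -3.06582994]
(0.345, 0.1, 0.33) 1.57 [ 0.07576271 -0.09297999 -0.42294238  1.24083394  0.          1.64655904]
(0.345, 0.1, 0.33) -1.57 [ 0.07576271 -0.09297999 -0.42294238  1.24083394  0.         -1.49503361]
(0.345, 0.1, 0.33) 0.3 [ 7.57627133e-02 -9.
[... 198 characters left out ...]
07266424 -0.0520044  -0.46150109  1.16129963  0.          1.64346057]
(0.36, 0.1, 0.3) -1.57 [ 0.07266424 -0.0520044  -0.46150109  1.16129963  0.         -1.49813209]
(0.36, 0.1, 0.3) 0.3 [ 7.26642387e-02 -5.20043993e-02 -4.61501092e-01  1.16129963e+00
  4.44089210e-16  2.91425689e+00]
(0.36, 0.1, 0.134) 0 [ 0.07266424  0.10789246 -0.75856441  0.70433946  0.         -3.06892841]
(0.36, 0.1, 0.134) 1.57 [ 0.07266424  0.10789246 -0.75856441  0.70433946  0.          1.64346057]
(0.36, 0.1, 0.134) -1.57 [ 0.07266424  0.10789246 -0.75856441  0.70433946  0.         -1.49813209]
(0.36, 0.1, 0.134) 0.3 [ 7.26642387e-02  1.07892459e-01 -7.58564406e-01  7.04339462e-01
  4.44089210e-16  2.91425689e+00]
```

Run:
```python
from h import *
d=down(np.pi/2)
movep((.33,-.2,.33),d)
movep((.485,-.163,.25),d)
f=wrist();cv2.imwrite("pics/w_m.png",f['img'][:,:,::-1])
for fn in (tip_of,spot_in):
  for n,z in(("mouth",.09),):
    for r in fn("wrist",n)[:3]: print(fn.__name__,r['score'],r['centre'],atz(f,r['centre'],z,f['T']))
movep((.471,.131,.30),d)
f=wrist();cv2.imwrite("pics/w_p.png",f['img'][:,:,::-1])
for n,z in(("probe",.1),("stand",.113)):
    for r in spot_in("wrist",n)[:3]: print(n,r['score'],r['centre'],atz(f,r['centre'],z,f['T']))
for r in silhouettes("wrist","probe")[:2]:
    m=r['mask'];v,u=np.nonzero(m);print(u.min(),u.max(),v.min(),v.max(),r['score'])
s=get_state();print(s['clock'],s['position'],s['contact_force'])
a=cv2.imread("pics/w_m.png");b=cv2.imread("pics/w_p.png");cv2.imwrite("pics/w.png",np.hstack([a[:,100:412],b[:,100:412]]))
np.savez("wf.npz",T=f['T'])
```

```text
call 0.8 [263.9, 174.4] [ 0.49415104 -0.16553586  0.09      ]
call 0.76 [261.6, 163.4] [ 0.49144533 -0.15270151  0.09      ]
probe 0.64 [255.6, 176.0] [0.4720748  0.11466466 0.1       ]
stand 0.82 [416.6, 99.8] [0.65550181 0.208318   0.113     ]
stand 0.81 [251.8, 147.9] [0.46750954 0.153539   0.113     ]
stand 0.74 [203.8, 225.4] [0.40343466 0.05053716 0.113     ]
246 266 159 192 0.66
396 448 228 274 0.53
5.0417 [0.47125204 0.12989037 0.29972364] [ 0.34053688 -0.32471685 -0.13151013]
```

View pics/w.png

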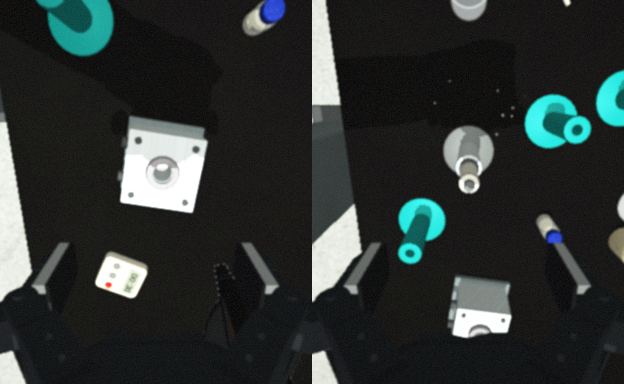

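Left image: the block's collar is at about (262,172) in full-frame pixels. Right image: the probe's nub is at about (257,184) and the stand foot at (257,150). I'll enlarge both to refine the positions.

Run:
```python
from h import *
a=cv2.imread("pics/w_m.png")[147:197,237:287];b=cv2.imread("pics/w_p.png")[120:200,217:297]
cv2.imwrite("pics/z.png",np.hstack([cv2.resize(a,(400,400),interpolation=cv2.INTER_CUBIC),cv2.resize(b,(400,400),interpolation=cv2.INTER_CUBIC)]))
T=np.load("wf.npz")['T'];f=grab_frame("wrist")
for p,z in (((257,184),.188),((257,177),.178),((257,150),.005)): print(p,z,atz(f,p,z,T))
```

```text
(257, 184) 0.188 [0.47330073 0.13180546 0.188     ]
(257, 177) 0.178 [0.47336198 0.13597262 0.178     ]
(257, 150) 0.005 [0.47448765 0.13070256 0.005     ]
```

View pics/z.png

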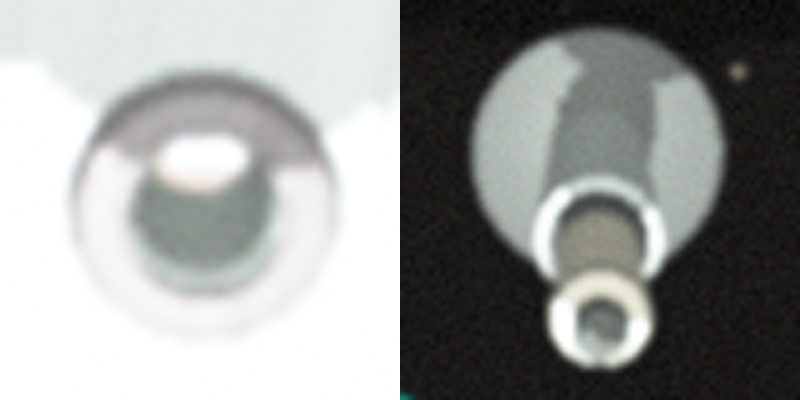

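```bash
python3 - <<'E'
from h import *
move_l((.473,.1315,.30),.1)
move_l((.473,.1315,.136),.08)
grab(50);sleep(.3)
s=get_state();print(s['clock'],s['finger_gap'],s['grasp_force'],s['position'],s['contact_force'],s['wrist_torque'])
move_l((.473,.1315,.275),.1)
s=get_state();print(s['clock'],s['finger_gap'],s['grasp_force'],s['position'],s['contact_force'],s['wrist_torque'])
move_l((.492,-.1645,.275),.1)
sleep(.3)
s=get_state();print(s['clock'],s['position'],s['contact_force'],s['wrist_torque'])
f=wrist();cv2.imwrite("pics/g.png",f['img'][:,:,::-1])
np.savez("wf.npz",T=f['T'])
for n in("probe","mouth"): print(n,[(r['centre'],r['score']) for r in tip_of("wrist",n)[:2]])
for c in("scene","top"):
    F=grab_frame(c);cv2.imwrite(f"pics/{c}g.png",F['img'][:,:,::-1])
    for n in("probe","mouth"): print(c,n,[(r['centre'],r['score']) for r in tip_of(c,n)[:2]])
E
python3 - <<'E'
import cv2,numpy as np
a=cv2.imread("pics/g.png")[90:290,156:356];b=cv2.imread("pics/sceneg.png")[90:220,245:375]
cv2.imwrite("pics/g2.png",np.hstack([cv2.resize(x,(400,400),interpolation=cv2.INTER_CUBIC) for x in(a,b)]))
E
```

```text
8.4583 0.21739589095992895 48.74892711639404 [0.47320474 0.13151998 0.13613808] [-0.46508334 -0.60084346  2.14018131] [ 0.01880592 -0.01246251 -0.02937195]
10.0 0.22126976366606063 48.75647842884064 [0.47259136 0.13142225 0.27434874] [ 0.28304058  0.26047348 -0.45070237] [-0.01691352 -0.0120185   0.05511111]
13.4167 [ 0.49200691 -0.16443782  0.27500298] [ 0.14217177  0.44959974 -0.93354146] [-0.01756252  0.00435506  0.03771503]
probe [([255.4, 184.1], 0.71)]
mouth [([256.0, 169.7], 0.87)]
scene probe [([316.9, 144.4], 0.83)]
scene mouth [([313.0, 163.0], 0.79)]
top probe [([198.4, 221.9], 0.24)]
top mouth [([301.5, 215.0], 0.93)]
```

View pics/g2.png

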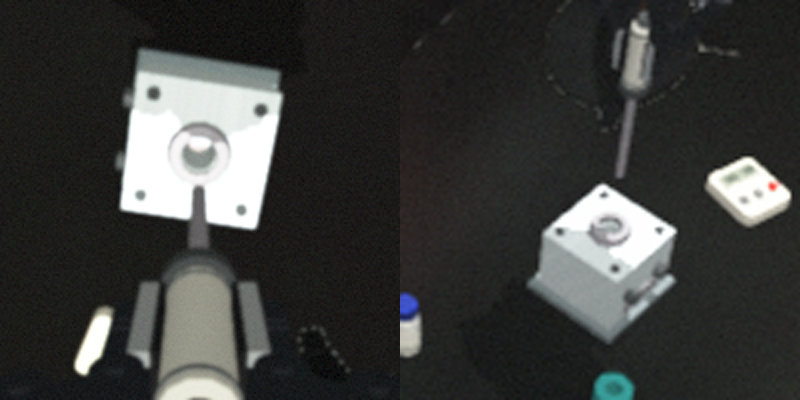

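The probe is held upright. Its tip is at wrist pixel (255,183.5) and scene pixel (316.8,147.5). The mouth is at wrist (255.7,167) and scene about (313,164). Now the tip-to-mouth offset.

Run:
```python
from h import *
T=np.load("wf.npz")['T'];f=grab_frame("wrist");S=grab_frame("scene")
print("tip w",atz(f,(254.8,183.3),.152,T),"tip s",atz(S,(316.8,147),.152))
print("mouth w",atz(f,(255.3,167.5),.09,T),atz(f,(256,169.7),.09,T),"mouth s",atz(S,(313,164),.09))
print("collar top s", atz(S,(245+235*.325,90+88*.325),.252))
# proper segmented bore centre in wrist: HoughCircles
g=cv2.cvtColor(f['img'],cv2.COLOR_RGB2GRAY);c=cv2.resize(g[137:197,226:286],None,fx=8,fy=8,interpolation=cv2.INTER_CUBIC)
h=cv2.HoughCircles(c,cv2.HOUGH_GRADIENT_ALT,1.5,20,param1=150,param2=.6,minRadius=40,maxRadius=170)
if h is not None:
  for u,v,r in h.reshape(-1,h.shape[-1])[:,:3]: print(226+u/8-.44,137+v/8-.44,r/8,atz(f,(226+u/8-.44,137+v/8-.44),.09,T))
# move down 45 mm: tip at .107, 17 above mouth
move_l((.492,-.1645,.228),.08);sleep(.2)
f=wrist();S=grab_frame("scene")
np.savez("wf.npz",T=f['T'])
a=f['img'][130:210,216:296,::-1];b=S['img'][130:190,280:340,::-1]
cv2.imwrite("pics/n.png",np.hstack([cv2.resize(x,(400,400),interpolation=cv2.INTER_CUBIC) for x in(a,b)]))
```

```text
tip w [ 0.49190652 -0.16542881  0.152     ] tip s [ 0.49038684 -0.16884484  0.152     ]
mouth w [ 0.49243334 -0.16467014  0.09      ] [ 0.49329276 -0.16744752  0.09      ] mouth s [ 0.49025841 -0.16150959  0.09      ]
collar top s [ 0.49096342 -0.16934124  0.252     ]
```

View pics/n.png

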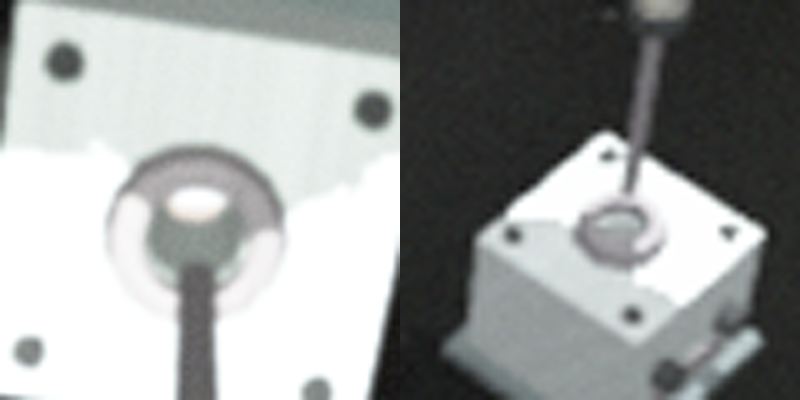

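Wrist view: tip at (254.6,182.6), bore centre at (254.8,176.5). Scene view: tip at (313.7,158.8), bore centre at about (312.9,163.5).

Run:
```python
from h import *
T=np.load("wf.npz")['T'];f=grab_frame("wrist");S=grab_frame("scene")
s=get_state();print(s['position'],s['contact_force'],s['clock']);z=s['position'][2]-.123
tw=atz(f,(254.6,182.6),z,T);mw=atz(f,(254.7,176.4),.09,T);print("w",tw,mw,mw-tw)
ts=atz(S,(313.7,158.8),z);ms=atz(S,(312.9,163.8),.09);print("s",ts,ms,ms-ts)
for c in("wrist","scene"):
  for n in("probe","mouth"): print(c,n,[(r['centre'],r['score']) for r in tip_of(c,n)[:1]])
```

```text
[ 0.49209948 -0.16455615  0.22823408] [-0.71744386  0.66607121 -0.67122518] 15.1
w [ 0.49221612 -0.16510336  0.10523408] [ 0.49230873 -0.16296585  0.09      ] [ 9.26139098e-05  2.13751092e-03 -1.52340784e-02]
s [ 0.49298981 -0.16688108  0.10523408] [ 0.49087843 -0.16202021  0.09      ] [-0.00211138  0.00486087 -0.01523408]
wrist probe [([252.6, 184.4], 0.78)]
wrist mouth [([254.3, 178.7], 0.7)]
scene probe [([317.5, 158.2], 0.6)]
scene mouth [([313.4, 161.8], 0.93)]
```

Run:
```python
from h import *
move_l((.4917,-.162,.228),.05)
move_l((.4917,-.162,.212),.05);sleep(.2)
f=wrist();S=grab_frame("scene")
np.savez("wf.npz",T=f['T']);s=get_state();print(s['position'],s['clock'],s['contact_force'])
a=f['img'][150:210,226:286,::-1];b=S['img'][145:185,293:333,::-1]
cv2.imwrite("pics/n2.png",np.hstack([cv2.resize(x,(400,400),interpolation=cv2.INTER_CUBIC) for x in(a,b)]))
```

```text
[ 0.49186125 -0.16207329  0.21222547] 16.3167 [-0.60772865  0.54775513 -0.2271467 ]
```

View pics/n2.png

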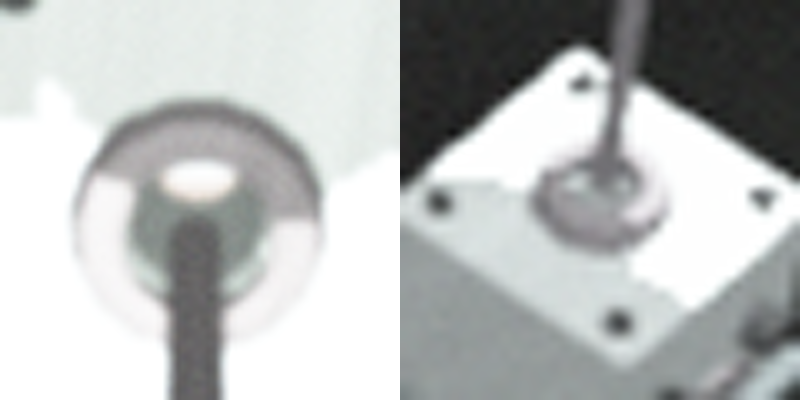

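```bash
cat >> h.py <<'E'
SEG=[(0,100,4),(100,108,13),(108,165,10)]
def proj(f,T,P):
    Ti=np.linalg.inv(np.array(T));c=P@Ti[:3,:3].T+Ti[:3,3]
    return np.c_[f['fx']*c[:,0]/c[:,2]+f['cx'],f['fy']*c[:,1]/c[:,2]+f['cy']]
def circ(c,r,n=40,ax=(0,0,1)):
    t=np.linspace(0,2*np.pi,n);P=np.c_[r*np.cos(t),r*np.sin(t),0*t]
    return P+np.array(c)
def outline(f,T,p,seg):
    x,y,z,a,b=p;ax=np.array([a,b,1]);u,v,r=seg
    pts=np.vstack([circ(np.array([x,y,z])+ax*u*.001,r*.001),circ(np.array([x,y,z])+ax*v*.001,r*.001)])
    return cv2.convexHull(proj(f,T,pts).astype(np.float32))[:,0]
E
python3 - <<'E'
from h import *
from scipy.optimize import minimize
f=wrist();mw=silhouettes("wrist","probe");S=grab_frame("scene");ms=silhouettes("scene","probe")
s=get_state();tz=s['position'][2]-.123
print([r['centre'] for r in mw],[r['centre'] for r in ms],[r['score'] for r in mw+ms])
V=[(f,f['T'],mw[0]['mask']),(S,np.array(S['cam_to_world']),ms[0]['mask'])]
def cost(p,vs,k=4):
    q=[p[0]/1000,p[1]/1000,tz,p[2]/100,p[3]/100];c=0
    for F,T,M in vs:
        R_=np.zeros((384*k,512*k),np.uint8)
        for sg in SEG: cv2.fillPoly(R_,[np.round(outline(F,T,q,sg)*k+k/2).astype(np.int32)],1)
        # evaluate where stem+collar: all
        Mk=cv2.resize(M.astype(np.uint8)*255,None,fx=k,fy=k,interpolation=cv2.INTER_LINEAR)>127
        c+=1-(R_.astype(bool)&Mk).sum()/(R_.astype(bool)|Mk).sum()
    return c
x0=[492,-165,0,0]
for nm,vs in(("both",V),("w",V[:1]),("s",V[1:])):
    r=minimize(cost,x0,(vs,),method="Nelder-Mead",options=dict(initial_simplex=[x0]+[[x0[j]+(4 if j==i else 0) for j in range(4)] for i in range(4)],xatol=.1,fatol=1e-3,maxiter=150));print(nm,r.x.round(2),round(r.fun,3))
    if nm=="both": best=r.x
out=[]
for F,T,M,(r0,c0,n) in((*V[0],(140,206,100)),(*V[1],(100,270,100))):
    k=4;I=cv2.resize(np.ascontiguousarray(F['img'][r0:r0+n,c0:c0+n,::-1]),None,fx=k,fy=k,interpolation=cv2.INTER_CUBIC)
    pl=lambda P,col:cv2.polylines(I,[np.round(((P-[c0,r0])+.5)*k).astype(np.int32)],True,col,1)
    for sg in SEG[:2]:pl(outline(F,T,[s['position'][0],s['position'][1],tz,0,0],sg),(0,0,255))
    for rr in (11,20): pl(proj(F,T,circ((.4922,-.1645,.09),rr*.001)),(0,160,0))
    out.append(I)
cv2.imwrite("pics/ov.png",np.hstack(out))
print(s['position'],tz)
E
```

```text
[[253.6, 267.0]] [[308.9, 177.0], [318.4, 133.8]] [0.78, 0.51, 0.5]
both [ 4.9136e+02 -1.6537e+02  2.5000e-01 -1.0200e+00] 1.095
w [ 4.9139e+02 -1.6552e+02  2.2000e-01 -8.7000e-01] 0.103
s [329.92 -95.62  77.75  68.54] 0.818
[ 0.4917486  -0.16202899  0.21209234] 0.08909234200493082
```

View pics/ov.png

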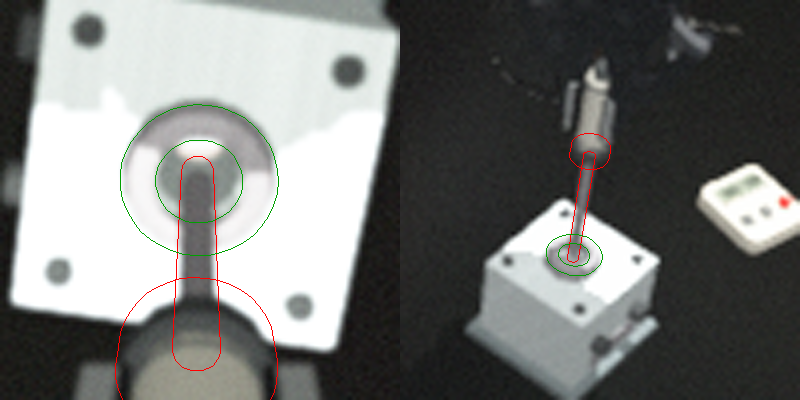

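The overlay shows the probe sitting about 3.3 mm toward −y of the TCP and nearly upright, with the mouth model matching in both views. The correction is about +1.5 mm in y and +0.5 mm in x. After that I'll lower with force sensing.

Run:
```python
from h import *
x,y=.4922,-.1605
move_l((x,y,.212),.03);sleep(.3)
s=get_state();b=np.array(s['contact_force']);print(s['clock'],s['position'],b,s['wrist_torque'])
# to just above the highest possible sample
print(move_l((x,y,.183),.02,until_force=2.5));sleep(.3)
s=get_state();print(s['position'],s['contact_force']-b)
hit=move_l((x,y,.146),.008,until_force=1.7)
s=get_state();print(hit,s['clock'],s['position'],s['contact_force']-b)
sleep(.4);F=[]
for i in range(5):
    s=get_state();F.append(s['contact_force']-b);sleep(.05)
print(s['position'],np.mean(F,0),s['wrist_torque'])
```

```text
17.0667 [ 0.49221316 -0.16051533  0.21200964] [-1.11532062 -0.24156062 -0.64477651] [ 0.01450988 -0.04889057  0.00236569]
False
[ 0.492201   -0.16052115  0.1830499 ] [1.12898496 0.45128035 0.26339199]
True 21.55 [ 0.49214615 -0.1604417   0.16159749] [1.60288668 0.31136232 2.05579196]
[ 0.49168675 -0.16027423  0.16127059] [ 2.58029834 -0.01054976  2.18625074] [-0.15199974 -0.44448922  0.00116477]
```

Run:
```python
from h import *
def m(t):
    A=[]
    for i in range(10):
        s=get_state();A.append(np.r_[s['contact_force'],s['wrist_torque']]);sleep(.03)
    A=np.array(A);print(t,s['clock'],np.round(s['position'],4),np.mean(A,0).round(3),A.std(0).round(3),s['eef_rot'].round(4))
m("contact")
x,y=.4922,-.1605
move_l((x,y,.1723),.02);sleep(.5);m("raised")
f=wrist();cv2.imwrite("pics/r.png",f['img'][:,:,::-1])
S=grab_frame("scene")
np.savez("wf.npz",T=f['T'])
s=get_state();tz=s['position'][2]-.123
out=[]
for F,T,(r0,c0,n) in((f,f['T'],(140,206,100)),(S,np.array(S['cam_to_world']),(90,270,100))):
    k=4;I=cv2.resize(np.ascontiguousarray(F['img'][r0:r0+n,c0:c0+n,::-1]),None,fx=k,fy=k,interpolation=cv2.INTER_CUBIC)
    pl=lambda P,col:cv2.polylines(I,[np.round(((P-[c0,r0])+.5)*k).astype(np.int32)],True,col,1)
    for rr in (11,20): pl(proj(F,T,circ((.492,-.1642,.09),rr*.001)),(0,160,0))
    pl(proj(F,T,circ((.492,-.1642,.09),.004)),(0,0,255))
    out.append(I)
cv2.imwrite("pics/ov2.png",np.hstack(out))
```

```text
contact 22.5 [ 0.4916 -0.1602  0.1612] [ 1.254 -0.206  1.415 -0.137 -0.488  0.012] [0.296 0.801 0.303 0.026 0.044 0.026] [-2.2203e+00 -2.2203e+00  1.0000e-03]
raised 24.0417 [ 0.4922 -0.1605  0.1723] [ 0.06   0.021 -0.857  0.005  0.002  0.004] [0.615 0.369 0.345 0.022 0.039 0.029] [-2.2203e+00 -2.2203e+00  1.0000e-03]
```

View pics/ov2.png

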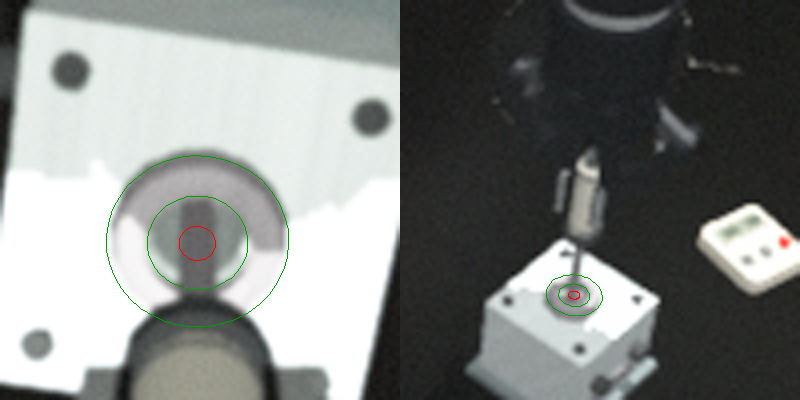

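Run:
```python
from h import *
f=wrist();S=grab_frame("scene");ms=silhouettes("wrist","probe");M=ms[0]['mask']
s=get_state();tz=s['position'][2]-.123;print(s['clock'],s['position'],ms[0]['score'])
g=cv2.GaussianBlur(cv2.cvtColor(f['img'],cv2.COLOR_RGB2GRAY),(3,3),0).astype(float)
# collar upper edge rows either side of stem (image) vs model for several y
cols=[243,246,248,262,264,267]
obs=[]
for c in cols:
    r=np.arange(203,224);d=np.diff(g[r,c]);i=d.argmin();obs.append(r[i]+.5)
print("obs",obs)
for dy in (-.1605,-.162,-.1635,-.165,-.1665):
    h=outline(f,f['T'],[.492,dy,tz,0,0],SEG[1]);k=8
    R_=np.zeros((384*k,512*k),np.uint8);cv2.fillPoly(R_,[np.round((h+.5)*k).astype(np.int32)],1)
    print(dy,[round(R_[:,int((c+.5)*k)].argmax()/k-.5,1) for c in cols])
# scene: stem column/row at mouth: stem centreline just above the mouth
gs=cv2.cvtColor(S['img'],cv2.COLOR_RGB2GRAY).astype(int)
print(gs[150:166,306:322])
for dy in (-.1605,-.1642,-.168): print(dy,proj(S,S['cam_to_world'],np.array([[.492,dy,.09],[.492,dy,.12],[.492,dy,.145]])).round(1).tolist())
```

```text
24.325 [ 0.49221115 -0.16049567  0.17229915] 0.69
obs [np.float64(218.5), np.float64(215.5), np.float64(215.5), np.float64(215.5), np.float64(215.5), np.float64(218.5)]
-0.1605 [np.float64(212.5), np.float64(210.8), np.float64(210.0), np.float64(210.4), np.float64(211.2), np.float64(213.1)]
-0.162 [np.float64(214.5), np.float64(212.9), np.float64(212.1), np.float64(212.5), np.float64(213.4), np.float64(215.1)]
-0.1635 [np.float64(216.6), np.float64(215.0), np.float64(214.2), np.float64(214.6), np.float64(215.5), np.float64(217.4)]
-0.165 [np.float64(218.8), np.float64(217.1), np.float64(216.4), np.float64(216.6), np.float64(217.5), np.float64(219.4)]
-0.1665 [np.float64(220.9), np.float64(219.1), np.float64(218.4), np.float64(218.8), np.float64(219.6), np.float64(221.5)]
[[ 41  42  83 174 226 213 133  74  63  69  72  67  61  47  37  40]
 [ 34  88 198 251 253 244 227 174  75  72  58  51  48  44  41  41]
 [ 84 200 251 253 235 181 228 214 103  95  60  41  37  43  40  38]
 [212 250 254 241 134 112 143 149 114 138 161 130  54  38  40  42]
 [253 254 254 248 220 215 209 166 118 199 244 243 
[... 224 characters left out ...]
254 254 254 253 250 214 114 142 237 253 254 254 254 254 254]
 [254 254 253 250 241 219 159 116 138 212 244 252 254 254 254 254]
 [254 249 229 219 214 182 138 118 138 193 227 240 251 254 254 254]
 [252 215 157 159 144 117 115 116 117 126 187 230 241 253 254 254]
 [233 160 157 156 172 157 123 116 139 149 141 204 235 249 254 254]
 [162 143 154 179 203 175 114 118 159 182 150 194 235 238 251 254]
 [154 136 155 153 154 133 112 120 144 165 168 211 235 228 248 254]
 [142 121 142 158 151 135 126 127 145 154 192 230 229 214 247 254]]
-0.1605 [[312.3, 164.0], [313.5, 156.7], [314.5, 150.4]]
-0.1642 [[312.9, 163.2], [314.1, 155.9], [315.1, 149.6]]
-0.168 [[313.6, 162.4], [314.8, 155.1], [315.8, 148.8]]
```

Run:
```python
from h import *
s=get_state();print(s['clock'],s['position'],np.abs(s['joint_velocities']).max(),s['grasp_force']);print(sign_off())
```

```text
24.325 [ 0.49221115 -0.16049567  0.17229915] 0.002256551568883473 48.75574171543121
the job is handed in; nothing more can be done
None
```

The job is handed in at 24.3 s. The tip met the sample at about 2 N, roughly 51 mm down the bore. I then raised it 10 mm and am holding it there still, upright and centred to about 1 mm. About 1–2.5 N of sideways force showed up only while the tip was on the sample; I took it as friction, but did not rule out the tip brushing the bore wall.

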